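# Scoop the returned film tubes into the chute

### The job

Two returned film tubes lie on the counter in front of the stop rail. Using the flat scoop and never touching the tubes with the gripper, push them against the rail until both have ridden onto the pan, lift them clear, and tip them out at the top of the grey chute so that both end up in the wooden bin. Then lay the empty scoop down level on the open counter and let go, leaving the light meter, the lens hoods and the loupe where they are.

Things in the scene. Friction and masses are not known exactly. Their poses are not given: they have to be found in the camera images.
- scoop: Loose flat scoop (small dust pan), blue metal, steel lip, black handle; 0.22 kg. Origin: centre of the pan's underside; y points from handle to open lip, x across, z up. Pan 138 mm wide, 110 deep (y -55 to +55), floor 2 mm thick (1.5 at the lip). Walls 3 mm thick: sides 34 mm high to y = +25, then 16 mm to y = +50; back 38 mm high at y = -55. Clear width inside 132 mm.
- scoop_grip (a point): Point to grip the scoop by, on its handle's axis, at y = -90 mm and 40 mm above the pan's underside in the scoop's frame; axes as the scoop's. The handle is a straight bar 20 mm wide (pinch it across x), 24 mm high (28 to 52 mm above the counter when the pan lies flat), running from the pan's back wall to y = -155 mm.
- scoop_lip (a point): Middle of the scoop's front edge, at the underside (y = +55 mm, z = 0 in the scoop's frame). Axes as those of the scoop.
- rail: Stop rail fixed to the counter: upright wood with a steel-faced front, 200 mm long, 40 high, 12 thick. Origin on the counter at the middle of the front face that the tubes are pushed against; x runs along the rail, y points through it away from the tubes (they lie at negative y), z up. Two small feet 4 mm high behind it reach y = +38 mm.
- tube_yellow: Loose film tube, yellow with a black cap, lying; 32 mm in diameter, 80 mm long, 0.04 to 0.09 kg. Smooth plastic that slides easily, rolls when pushed, and rolls off a surface tipped more than about 8 degrees. Origin: its centre; x: the tube's axis. Starts roughly parallel to the rail (within 10 degrees).
- tube_green: The same kind of tube, green with a black cap. One of the two (either may be it) starts with its centre 30 to 48 mm before the rail's face, the other behind it, 80 to 103 mm before the face.
- chute: Fixed grey chute sloping into a wooden bin. Origin on the counter below the middle of the chute's upper edge; y points down the chute, x across, z up. Floor falls from 125 mm height at y = 0 to 42 at y = 140; 190 mm wide between side walls 40 mm above the floor; upper end open. Bin: y 140 to 300 mm, 210 wide, 120 high; a clear cover closes its top, so the only way in is the chute.
- chute_top (a point): Middle of the upper edge of the chute's floor, 125 mm above the counter. Axes as those of the chute.
- bin_in (a point): Centre of the bin's inner floor, 6 mm above the counter; inside it measures 194 mm across (x) and 144 mm (y). Axes as those of the chute.
- light_meter: Bystander: silver light meter with a white dome, lying flat, 62 x 110 x 24 mm (39 mm at the dome). Origin under its centre.
- hood_a: Bystander: black bakelite lens hood, a ring 72 mm in diameter, 42 mm high. Origin under its centre.
- hood_b: Bystander: black bakelite lens hood, a ring 82 mm in diameter, 34 mm high. Origin under its centre.
- loupe: Bystander: red plastic loupe, 60 mm in diameter, 52 mm high, standing. Origin under its centre.
Mind the look-alikes: they are no part of the job. Several things have the shape of the rail; the one meant has the colours described above.

How it is judged (in metres and radians):
On the way, in this order (a step that is already met when the one before it is completed fails the run):
1. both tubes lie in the scoop's pan while its lip is within 30 mm of the stop rail, low over the counter (x of tube_yellow in the frame of scoop between -0.066 and 0.066 m and y of tube_yellow in the frame of scoop between -0.056 and 0.05 m and z of tube_yellow in the frame of scoop between 0.01 and 0.04 m and x of tube_green in the frame of scoop between -0.066 and 0.066 m and y of tube_green in the frame of scoop between -0.056 and 0.05 m and z of tube_green in the frame of scoop between 0.01 and 0.04 m and y of scoop_lip in the frame of rail above -0.03 m and height (world z) of scoop below 0.03 m), for 0.05 s.
2. both tubes are held in the pan with the scoop lifted at least 60 mm above the counter (x of tube_yellow in the frame of scoop between -0.066 and 0.066 m and y of tube_yellow in the frame of scoop between -0.056 and 0.05 m and z of tube_yellow in the frame of scoop between 0.01 and 0.04 m and x of tube_green in the frame of scoop between -0.066 and 0.066 m and y of tube_green in the frame of scoop between -0.056 and 0.05 m and z of tube_green in the frame of scoop between 0.01 and 0.04 m and height (world z) of scoop above 0.06 m), for 0.3 s.
3. both tubes are in the wooden bin (x of tube_yellow in the frame of bin_in between -0.1 and 0.1 m and y of tube_yellow in the frame of bin_in between -0.078 and 0.078 m and z of tube_yellow in the frame of bin_in between 0 and 0.09 m and x of tube_green in the frame of bin_in between -0.1 and 0.1 m and y of tube_green in the frame of bin_in between -0.078 and 0.078 m and z of tube_green in the frame of bin_in between 0 and 0.09 m), for 0.2 s.
At the end, for the whole second after the job is handed in: Both tubes lie at rest inside the wooden bin; the scoop lies level (within 0.08 rad) and flat on the counter (pan underside within 6 mm of it), at rest and released (all of step 3 and height (world z) of scoop between -0.005 and 0.006 m and angle between scoop's own z axis and vertical below 0.08 rad and linear speed of scoop below 0.02 m/s and linear speed of each of tube_yellow, tube_green below 0.03 m/s); the robot touches nothing.
It fails at once if a tube is touched by the gripper or the arm (contact force between any of the fingers, the arm and tube_yellow above 0.5 N or contact force between any of the fingers, the arm and tube_green above 0.5 N).
It fails at once if a bystander (light meter, lens hood, loupe) is moved by more than 25 mm (distance of any of light_meter, hood_a, hood_b, loupe from where it was at the start of the episode above 0.025 m).
It also fails if it takes over 61 s, if anything falls off the work surface, if the arm or the gripper's body presses on something with over 40 N, if the wrist force passes 120 N, or if a joint passes its speed limit or range.

### The arm

A 7-joint arm with a two-finger parallel gripper is mounted at the origin on the work surface. World frame = base frame: x ahead of the robot, y to its left, z up, the work surface at z = 0. Lengths are in m, angles in degrees, forces in N, time in s.
With the tool pointing down it reaches from about 0.425 to 0.875 m from the base axis. Payload 4.7 kg.
Tool frame: the origin (TCP) lies midway between the tips of the shut fingers; the grasp point (between the pads) lies env.grip_point_offset behind it (env.grip_point_offset is the distance from the TCP to the grasp point, in m); z points along the fingers, y is the line along which they close (so a half turn about z gives the same grasp; the last joint's range is limited). The gripper opens to 87 mm and grips with 3 to 60 N. Pads are 19 mm wide; open, the fingers measure 117 mm over their backs; the gripper's body (75 mm by 190 mm) begins 51 mm behind the grasp point.
Start: joints at [-63.192, 18.392, -4.016, 83.108, 1.295, 78.541, -3.26], TCP at [0.285, 0.584, 0.223] pointing down, gripper open.
Joint ranges: [-163.93, 163.93], [-17.29, 119.83], [-79.2, 71.16], [3.27, 140.29], [-89.18, 269.18], [5.43, 117.66], [-154.24, 154.24]. Speed limits (degrees/s): [147.25, 147.25, 180, 180, 180, 180, 180].

### API

Orientations are given as [roll, pitch, yaw] about the fixed x, y, z axes, in that order (R = Rz(yaw) Ry(pitch) Rx(roll)).
In Python, from cell import env gives the robot as it stands.
- The arm moves only by the shell command python3 -m creep 'ROWS' [FORCE]. ROWS is a JSON object of lists of equal length, an entry for each row: "translation": the shift along the tool's x, y, z in units of 0.08 m (1.0 is 0.08 m), a list of three; "turn": the turn, a rotation vector about the tool's x, y, z in units of 180 degrees (1.0 is 180 degrees), a list of three; "grip": the opening, from 0 (shut) to 1 (fully open). In form: {"translation": [[x, y, z], ...], "turn": [[ax, ay, az], ...], "grip": [grip, ...]}. A call has 1 to 5 rows; each row shifts and turns the commanded pose from where the row before left it, along the tool's axes as they then stand; what a row does not reach is not made up. A row lasts 1/8 s, in which the tool goes at most 62.5 mm and 10.7 degrees, less where a joint would pass 70% of its speed; a pose out of reach is approached as far as the arm can. A call with a number of a shift or a turn outside -1 to 1 is refused whole. A call with a gripper value outside its range is refused whole. The fingers move at their own pace and stop on an object; FORCE is the grip in N (left out, the last holds). Time passes only in rows, so rows that do not move let the fingers close. It gives the time, the measured TCP pose, the force, the opening and the grip force at its end, in the units of the state.
- env.get_obs(): the state, without advancing time (a new reading comes with each control period).
- env.read_camera(name): name is "side" or "top" or "wrist"; returns a dict with "frame" (420x560x3 uint8, red, green, blue), "z_map" (420x560 float32, m along the optical axis (not along the pixel's ray), 0 where there is no reading), "K" (3x3 intrinsics, pixels), "rvec" (rotation vector, rad) and "tvec" (3), from world to camera coordinates, as OpenCV has them. Camera axes: x right, y down, z forward; pixel columns grow to the right and rows downward; lengths in m; the calibration is good to about 2 mm. A picture is of the moment at which its call begins.
- env.sign_off(): hands the job in; it is judged then, once.
The state is a dict: "time_s": time; "qpos": joint angles; "joint_velocities": joint speeds; "effort": joint torques, N m; "tool_pos": TCP position; "tool_rot": TCP orientation; "force": force on the tool from outside, world axes, zero at the start; "wrist_torque": the same for the moment, N m; "grip_width": finger opening in m; "grasp_force": force on a finger pad.
Only numpy, scipy, OpenCV 4.12 (cv2) and the standard library are available. Lean on these libraries where they do the work, as an engineer would, in place of code of your own. Each camera call takes 0.05 s, during which the arm holds its last target. There are 200 camera calls.

## Working session

There is one attempt and no reset: what is moved stays moved. The work goes in short steps, Python scripts to look and compute and a shell command to move; the robot and the scene stay as the last step left them, time stands still between calls to the robot, and variables do not carry over. Pictures are saved under pics/ and viewed, at most 12 in all, crops included, and the job is handed in when it is done.

```bash
mkdir -p pics; ls; cat > h.py <<'E'
import numpy as np,cv2
from cell import env
from scipy.spatial.transform import Rotation as R
def cam(n):
    c=env.read_camera(n); c['R']=cv2.Rodrigues(np.array(c['rvec'],float))[0]; c['t']=np.array(c['tvec'],float).ravel(); return c
def save(c,f): cv2.imwrite('pics/'+f,cv2.cvtColor(c['frame'],cv2.COLOR_RGB2BGR))
def pts(c,m=None):
    z=c['z_map']; K=np.array(c['K']); v,u=np.indices(z.shape)
    p=np.stack([(u-K[0,2])/K[0,0]*z,(v-K[1,2])/K[1,1]*z,z],-1)
    return (p-c['t'])@c['R']
def st():
    o=env.get_obs(); print(o['time_s'],np.round(o['tool_pos'],4),np.round(o['tool_rot'],2),'F',np.round(o['force'],1),'w',round(float(o['grip_width']),4),'gf',o['grasp_force'],'q',np.round(o['qpos'],1))
E
python3 - <<'E'
from h import *
st(); print(env.grip_point_offset)
for n in('top','side'):
    c=cam(n); save(c,n+'0.png'); print(n,c['R'].tolist(),c['t'],c['K'])
    np.savez(n+'0.npz',P=pts(c),f=c['frame'],z=c['z_map'])
E
```

```text
pics
0.0 [0.2847 0.5837 0.2215] [-1.7989e+02  1.0000e-02  1.5400e+02] F [-0.5 -0.3  0.6] w 0.0866 gf 0.0 q [-63.2  18.4  -4.   83.2   1.3  78.5  -3.3]
0.0187
top [[0.0007315473731281941, -0.9999589422476355, -0.00903209042417967], [-0.9891077112620973, 0.0006058997459005289, -0.14719228379012672], [0.1471917129470819, 0.009041388415924112, -0.9890666574782593]] [0.03511456 0.57466575 1.74022323] [[531.3757638    0.         280.24866616]
 [  0.         531.3757638  202.6509804 ]
 [  0.           0.           1.        ]]
side [[0.9721055618066594, -0.23438953496386794, -0.008504269749977783], [-0.15416539342659047, -0.611218209267624, -0.7763023458223628], [0.17675918130095317, 0.755958892109287, -0.6303033755793445]] [-0.5303291   0.19149354  0.90895499] [[389.0354704    0.         277.23244158]
 [  0.         389.0354704  212.66584279]
 [  0.           0.           1.        ]]
```

View pics/top0.png

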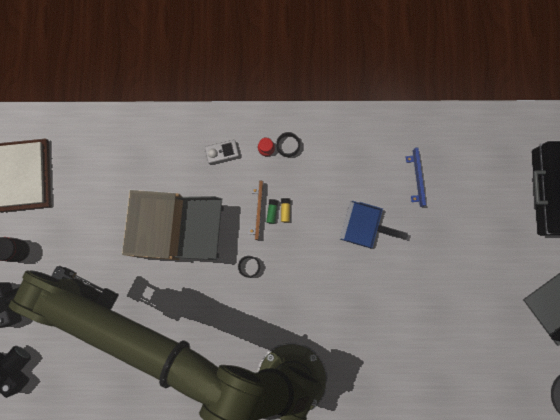

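View pics/side0.png

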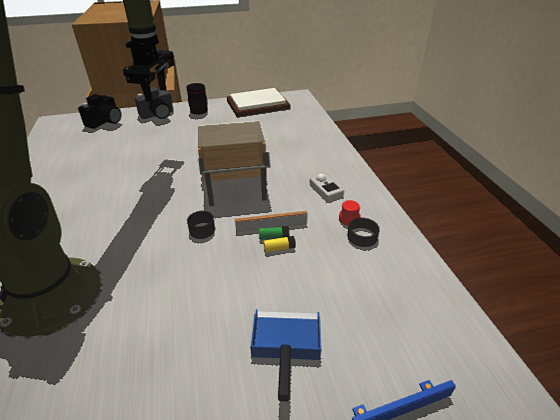

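Top view: the wood rail is at px (262,210), with the green tube at (272,211) and yellow at (286,210) on its right. The scoop pan is at (363,225) with its handle to (408,236). The chute is at (205,228) and the bin at (152,225). The blue rail at (420,178) is a decoy. The side view agrees, and the scoop's lip faces the rail. Next I'll measure.

```bash
cat > meas.py <<'E'
from h import *
def fit(name,X):
    if len(X)<5: print(name,'few',len(X)); return
    (cx,cy),(w,h),a=cv2.minAreaRect((X[:,:2]*1000).astype(np.float32))
    print(name,len(X),'mid',np.round([cx,cy],1),'size',np.round([w,h],1),'ang',round(a,1),'z',np.round(np.percentile(X[:,2]*1000,[2,50,98]),1))
def masks(f):
    hsv=cv2.cvtColor(f,cv2.COLOR_RGB2HSV); h,s,v=[hsv[...,i].astype(int) for i in range(3)]
    return dict(yellow=(h>22)&(h<35)&(s>150)&(v>90),green=(h>45)&(h<80)&(s>120)&(v>40),blue=(h>100)&(h<125)&(s>100)&(v>40),
      orange=(h>3)&(h<22)&(s>70)&(v>60),red=((h<4)|(h>175))&(s>150)&(v>80),dark=(v<45)&(s<200),gray=(s<60))
E
python3 - <<'E'
from meas import *
for n in('top','side'):
    d=np.load(n+'0.npz'); P=d['P']; M=masks(d['f']); x,y,z=[P[...,i] for i in range(3)]
    ok=(d['z']>0)&(x>.3)&(x<.85)
    def g(k,m,zl=.004,zh=.3): fit(n+' '+k,P[m&ok&(z>zl)&(z<zh)])
    R1=(y>-.05)&(y<.13)
    g('yel',M['yellow']); g('green',M['green'])
    g('rail',R1&(abs(x-.55)<.13)&(y>.03)&(y<.13)&M['orange'])
    g('railtop',R1&(y>.02)&(abs(x-.55)<.15),.034,.05)
    g('scoop blue',M['blue']&(y<-.1)&(y>-.36))
    g('scoop hi',(y<-.1)&(y>-.33)&(x<.66),.02)
    g('handle',(y<-.1)&(y>-.45)&(x<.66)&M['dark'],.015)
    g('red',M['red'])
    g('tubes',(y<.06)&(y>-.04)&(abs(x-.53)<.08),.012,.034)
    g('hoodS',(abs(x-.38)<.06)&(abs(y-.1)<.06),.02,.06)
    g('hoodN',(abs(x-.74)<.06)&(abs(y+.02)<.06),.02,.06)
    g('meter',(abs(x-.73)<.08)&(abs(y-.19)<.08),.01,.06)
    g('bin',(x>.35)&(y>.3)&(y<.55)&(x<.68),.11,.14)
    g('chute walls+floor',(x>.35)&(y>.12)&(y<.34)&(x<.68),.03,.3)
    q=(x>.35)&(y>.12)&(y<.36)&(x<.68)&ok&(z>.03)
    for yy in np.arange(.14,.36,.02):
        s=q&(abs(y-yy)<.01)
        if s.any(): print(round(yy,2),s.sum(),'x',np.round(np.percentile(x[s],[1,99]),3),'z',np.round(np.percentile(z[s],[1,30,50,70,99]),3))
E
```

```text
top yel 86 mid [544.6  20.9] size [55.2 16.9] ang 0.0 z [20.  28.3 37.6]
top green 51 mid [541.   69.4] size [13.7 56. ] ang 80.8 z [18.9 28.  35.6]
top rail 209 mid [551.7 116.3] size [ 28.6 196.5] ang 86.4 z [ 8.2 38.4 47.3]
top railtop 203 mid [551.5  69.5] size [ 88.1 196.8] ang 85.7 z [34.1 39.1 47.2]
top scoop blue 347 mid [ 503.9 -243.7] size [ 92.9 135.6] ang 73.0 z [ 4.1  7.5 39.9]
top scoop hi 228 mid [ 500.5 -268. ] size [131.  146.3] ang 81.2 z [21.  36.7 58.8]
top handle 96 mid [ 478.6 -323.6] size [72.4 17. ] ang 71.3 z [32.5 50.5 59.7]
top red 172 mid [771.8  87.8] size [46.1 49.6] ang 42.9 z [15.4 49.5 59.4]
top tubes 289 mid [535.1  32.8] size [ 54.3 119.9] ang 89.9 z [13.8 26.  33.1]
top hoodS 76 mid [363.7 132.4] size [66. 55.] ang 0.1 z [21.3 40.7 49.6]
top hoodN 74 mid [770.9   5.3] size [57.9 69. ] ang 0.2 z [20.8 30.6 41.9]
top meter 471 mid [734.2 186.9] size [133.3 163.8] ang 10.2 z [11.1 22.7 36.4]
top bin 3109 mid [493.9 413.5] size [236.9 210.5] ang 85.6 z [113.3 121.3 129.6]
top chute walls+floor 2016 mid [467.9 230.9] size [218.  234.8] ang 89.9 z [ 42.6
[... 1609 characters left out ...]
86.2 z [120.6 124.1 126.6]
side chute walls+floor 674 mid [467.5 230. ] size [219.3 233.1] ang 89.4 z [ 31.9  92.7 150.5]
0.14 9 x [0.397 0.401] z [0.033 0.043 0.044 0.044 0.045]
0.16 38 x [0.35  0.398] z [0.03  0.035 0.039 0.041 0.045]
0.18 41 x [0.351 0.38 ] z [0.031 0.036 0.039 0.04  0.044]
0.22 46 x [0.464 0.58 ] z [0.105 0.124 0.125 0.126 0.13 ]
0.24 353 x [0.384 0.581] z [0.031 0.068 0.091 0.12  0.154]
0.26 62 x [0.385 0.58 ] z [0.048 0.108 0.112 0.132 0.159]
0.28 36 x [0.389 0.581] z [0.091 0.1   0.104 0.122 0.146]
0.3 30 x [0.391 0.583] z [0.078 0.088 0.092 0.101 0.123]
0.32 25 x [0.393 0.584] z [0.065 0.073 0.079 0.087 0.121]
0.34 32 x [0.394 0.585] z [0.055 0.065 0.074 0.088 0.109]
```

```bash
cat > plan.py <<'E'
# usage: plan.py N x y z roll pitch yaw  -> per-row tool-frame moves from the present pose
import sys
from h import *
from scipy.spatial.transform import Slerp
N=int(sys.argv[1]); t=[float(a) for a in sys.argv[2:]]
st(); o=env.get_obs()
R0=R.from_euler('xyz',o['tool_rot'],degrees=True); R1=R.from_euler('xyz',t[3:],degrees=True)
s=Slerp([0,1],R.concatenate([R0,R1])); p0=np.array(o['tool_pos']); p1=np.array(t[:3])
for i in range(N):
    a,b=s(i/N),s((i+1)/N)
    print(np.round(a.inv().apply((p1-p0)/N)/.08,3).tolist(),np.round((a.inv()*b).as_rotvec()/np.pi,3).tolist())
E
python3 plan.py 18 .455 -.30 .22 180 0 73
```

```text
0.1 [0.2848 0.5837 0.2216] [-1.799e+02  1.000e-02  1.540e+02] F [ 0.1  0.7 -0.2] w 0.0873 gf 0.0 q [-63.2  18.4  -4.   83.2   1.3  78.5  -3.3]
[-0.375, -0.5, 0.002] [-0.0, 0.0, 0.025]
[-0.413, -0.469, 0.002] [-0.0, 0.0, 0.025]
[-0.449, -0.435, 0.002] [-0.0, 0.0, 0.025]
[-0.482, -0.398, 0.002] [-0.0, 0.0, 0.025]
[-0.511, -0.359, 0.002] [-0.0, 0.0, 0.025]
[-0.538, -0.318, 0.002] [-0.0, 0.0, 0.025]
[-0.561, -0.275, 0.002] [-0.0, 0.0, 0.025]
[-0.581, -0.23, 0.002] [-0.0, 0.0, 0.025]
[-0.597, -0.184, 0.001] [-0.0, 0.0, 0.025]
[-0.61, -0.136, 0.001] [-0.0, 0.0, 0.025]
[-0.619, -0.088, 0.001] [-0.0, 0.0, 0.025]
[-0.624, -0.039, 0.001] [-0.0, 0.0, 0.025]
[-0.625, 0.01, 0.001] [-0.0, 0.0, 0.025]
[-0.622, 0.059, 0.001] [-0.0, 0.0, 0.025]
[-0.616, 0.107, 0.001] [-0.0, 0.0, 0.025]
[-0.605, 0.155, 0.001] [-0.0, 0.0, 0.025]
[-0.591, 0.202, 0.001] [-0.0, 0.0, 0.025]
[-0.574, 0.248, 0.001] [-0.0, 0.0, 0.025]
```

```bash
python3 plan.py 8 .46 .15 .23 180 0 118 | tail -8
```

```text
[-0.543, -0.489, -0.012] [-0.0, 0.0, 0.025]
[-0.58, -0.445, -0.012] [-0.0, 0.0, 0.025]
[-0.613, -0.398, -0.013] [-0.0, 0.0, 0.025]
[-0.642, -0.349, -0.013] [-0.0, 0.0, 0.025]
[-0.668, -0.297, -0.013] [-0.0, 0.0, 0.025]
[-0.689, -0.244, -0.013] [-0.0, 0.0, 0.025]
[-0.706, -0.189, -0.013] [-0.0, 0.0, 0.025]
[-0.719, -0.133, -0.013] [-0.0, 0.0, 0.025]
```

```bash
python3 -m creep '{"translation":[[-0.54,-0.49,-0.01],[-0.58,-0.44,-0.01],[-0.61,-0.4,-0.01],[-0.64,-0.35,-0.01],[-0.67,-0.3,-0.01]],"turn":[[0,0,0.025],[0,0,0.025],[0,0,0.025],[0,0,0.025],[0,0,0.025]],"grip":[1,1,1,1,1]}'
python3 -m creep '{"translation":[[-0.69,-0.24,-0.01],[-0.7,-0.19,-0.01],[-0.72,-0.13,-0.01]],"turn":[[0,0,0.025],[0,0,0.025],[0,0,0.025]],"grip":[1,1,1]}'
python3 plan.py 10 .46 -.30 .22 180 0 73
```

```text
time_s: 0.72
tool_pos: [0.3943, 0.3113, 0.2263]
tool_rot: [-180.0, -0.0, 131.4]
force: [1.2, 0.2, 0.6]
grip_width: 0.0872
grasp_force: 0.0
time_s: 1.1
tool_pos: [0.4601, 0.1493, 0.2288]
tool_rot: [180.0, -0.0, 117.9]
force: [1.3, -0.3, -0.3]
grip_width: 0.087
grasp_force: 0.0
1.1 [0.4601 0.1493 0.2288] [ 1.7999e+02 -2.0000e-02  1.1787e+02] F [ 1.3 -0.3 -0.3] w 0.087 gf 0.0 q [-38.6  -2.7  17.  106.    0.8  76.6   6.1]
[-0.497, -0.263, 0.011] [0.0, -0.0, 0.025]
[-0.516, -0.223, 0.011] [0.0, -0.0, 0.025]
[-0.531, -0.182, 0.011] [0.0, -0.0, 0.025]
[-0.544, -0.14, 0.011] [0.0, -0.0, 0.025]
[-0.553, -0.097, 0.011] [0.0, -0.0, 0.025]
[-0.559, -0.053, 0.011] [0.0, -0.0, 0.025]
[-0.562, -0.009, 0.011] [0.0, -0.0, 0.025]
[-0.561, 0.035, 0.011] [0.0, -0.0, 0.025]
[-0.556, 0.078, 0.011] [0.0, -0.0, 0.025]
[-0.548, 0.122, 0.011] [0.0, -0.0, 0.025]
```

```bash
python3 -m creep '{"translation":[[-0.5,-0.26,0.01],[-0.52,-0.22,0.01],[-0.53,-0.18,0.01],[-0.54,-0.14,0.01],[-0.55,-0.1,0.01]],"turn":[[0,0,0.025],[0,0,0.025],[0,0,0.025],[0,0,0.025],[0,0,0.025]],"grip":[1,1,1,1,1]}' >/dev/null
python3 -c "
from h import *
c=cam('wrist');save(c,'w1.png');np.savez('w1.npz',P=pts(c),f=c['frame'],z=c['z_map'])"
python3 -m creep '{"translation":[[-0.56,-0.05,0.01],[-0.56,-0.01,0.01],[-0.56,0.03,0.01],[-0.56,0.08,0.01],[-0.55,0.12,0.01]],"turn":[[0,0,0.025],[0,0,0.025],[0,0,0.025],[0,0,0.025],[0,0,0.025]],"grip":[1,1,1,1,1]}' 
python3 -c "
from h import *
c=cam('wrist');save(c,'w2.png');np.savez('w2.npz',P=pts(c),f=c['frame'],z=c['z_map'])
cv2.imwrite('pics/w12.png',np.hstack([cv2.resize(cv2.imread('pics/w%d.png'%i),(400,300)) for i in (1,2)]))"
```

```text
time_s: 2.4
tool_pos: [0.4604, -0.299, 0.2207]
tool_rot: [-180.0, -0.0, 72.9]
force: [0.4, 0.4, -0.0]
grip_width: 0.0871
grasp_force: 0.0
```

View pics/w12.png

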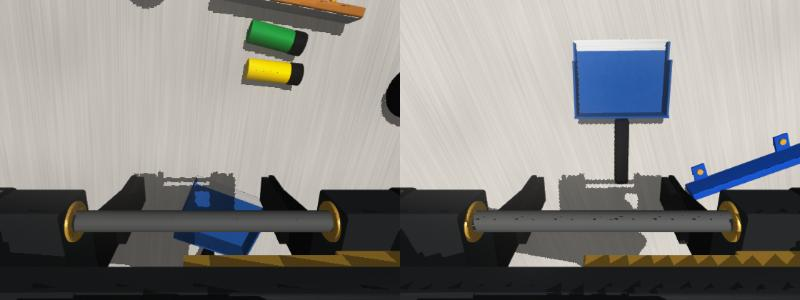

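The wrist pictures show both tubes and the rail clearly (left half, tubes at (277,37) and (273,71)). The whole scoop is in the right half (pan (621,80), handle (622,150)). I'll fit from these.

```bash
python3 - <<'E'
from meas import *
d=np.load('w1.npz'); P=d['P']; M=masks(d['f']); x,y,z=[P[...,i] for i in range(3)]; ok=d['z']>0
reg=ok&(x>.45)&(x<.68)&(y>-.03)&(y<.16)
fit('yel',P[reg&M['yellow']]); fit('green',P[reg&M['green']])
for k in('yellow','green'):
    X=P[reg&M[k]]; c=X[:,:2].mean(0)
    s=reg&(abs(y-c[1])<.022)&(z>.020)&(z<.05); s&=(np.abs(y-c[1]-(x-c[0])*-.075)<.02)
    fit(k+' whole',P[s]); X=P[s&(z>.029)]; print(k,'ridge',np.polyfit(X[:,0],X[:,1],1), X.mean(0))
s=reg&(z>.036)&(z<.05); fit('railtop',P[s]); X=P[s]; xs=np.arange(.46,.64,.02)
f=[(a,np.percentile(X[abs(X[:,0]-a)<.01,1],3)) for a in xs if (abs(X[:,0]-a)<.01).sum()>10]; print('front edge',np.round(f,4).tolist())
d=np.load('w2.npz'); P=d['P']; M=masks(d['f']); x,y,z=[P[...,i] for i in range(3)]; ok=d['z']>0
reg=ok&(y<-.13)&(y>-.42)&(x>.38)&(x<.6)
fit('blue',P[reg&M['blue']]); fit('floor',P[reg&M['blue']&(z<.012)]); fit('blue walls',P[reg&M['blue']&(z>.027)])
s=reg&M['dark']&(z>.035)&(z<.07); fit('handle',P[s]);
E
```

```text
yel 1881 mid [546.3  21.4] size [29.8 62.8] ang 89.3 z [15.5 28.7 31.8]
green 2041 mid [541.8  67.6] size [30.  62.2] ang 81.3 z [19.  28.9 32. ]
yellow whole 2312 mid [555.   21.5] size [30.5 80.1] ang 88.9 z [20.7 29.  32. ]
yellow ridge [-0.00648872  0.02484551] [0.55569199 0.02123978 0.03041041]
green whole 2610 mid [550.9  66.4] size [30.8 80.3] ang 82.4 z [20.6 29.  32.1]
green ridge [-0.13209285  0.13937754] [0.55104827 0.066588   0.03045827]
railtop 1595 mid [588.  107.8] size [ 13.5 130.8] ang 86.1 z [36.3 39.3 41.1]
front edge [[0.54, 0.1045], [0.56, 0.1034], [0.58, 0.1022], [0.6, 0.1009], [0.62, 0.0995]]
blue 12943 mid [ 526.4 -295.2] size [206.4 207.5] ang 73.8 z [ 0.2  2.  37.5]
floor 10950 mid [ 509.5 -299.9] size [163.9 251. ] ang 4.2 z [0.1 1.8 7.2]
blue walls 1189 mid [ 502.1 -253.5] size [ 89.6 138.3] ang 73.3 z [27.7 34.  39.3]
handle 1483 mid [ 477.9 -333.6] size [99.  18.5] ang 73.9 z [47.4 51.4 53.1]
```

```bash
python3 plan.py 1 .4825 -.32 .021 180 0 73.5
```

```text
2.45 [ 0.4586 -0.3061  0.221 ] [179.92   0.32  72.36] F [-0.7 -3.2  1.4] w 0.087 gf 0.0 q [-11.6   7.3  46.4  99.1  -5.2  75.7  18.2]
[-0.06, 0.334, 2.5] [0.0, 0.002, -0.006]
```

```bash
python3 -m creep '{"translation":[[-0.12,0.34,0.0],[0,0,0.5],[0,0,0.5],[0,0,0.5],[0,0,0.4]],"turn":[[0,0,-0.003],[0,0,0],[0,0,0],[0,0,0],[0,0,0]],"grip":[1,1,1,1,1]}' ;python3 -m creep '{"translation":[[0,0,0]],"turn":[[0,0,0]],"grip":[1]}' >/dev/null;  python3 plan.py 1 .4825 -.32 .021 180 0 73.5
```

```text
time_s: 3.08
tool_pos: [0.4832, -0.3142, 0.0669]
tool_rot: [-179.9, -0.0, 73.6]
force: [0.0, -0.9, -0.7]
grip_width: 0.087
grasp_force: 0.0
3.2 [ 0.4818 -0.3136  0.0664] [-1.7965e+02 -4.0000e-02  7.3560e+01] F [0.3 0.1 0.9] w 0.087 gf 0.0 q [ -6.1  20.9  43.5 105.2 -16.3  60.7  27.2]
[-0.075, 0.035, 0.567] [-0.002, -0.0, 0.0]
```

```bash
python3 -m creep '{"translation":[[-0.07,0.03,0.3],[0,0,0.26],[0,0,0],[0,0,0],[0,0,0]],"turn":[[0,0,0],[0,0,0],[0,0,0],[0,0,0],[0,0,0]],"grip":[1,1,0.1,0.1,0.1]}' 45; python3 -m creep '{"translation":[[0,0,0],[0,0,0],[0,0,0]],"turn":[[0,0,0],[0,0,0],[0,0,0]],"grip":[0.1,0.1,0.1]}'
python3 - <<'E'
from meas import *
st()
c=cam('wrist');save(c,'w3.png'); P=pts(c);M=masks(c['frame'])
x,y,z=[P[...,i] for i in range(3)]; s=(c['z_map']>0)&M['blue']&(x<.62)&(y>-.3)&(z>-.01); fit('blue',P[s])
f=c['frame'].astype(int); l=(c['z_map']>0)&(f.min(-1)>190)&(abs(x-.52)<.1)&(abs(y+.18)<.06); fit('lip',P[l])
E
```

```text
time_s: 3.82
tool_pos: [0.4852, -0.3216, 0.0252]
tool_rot: [179.9, 0.0, 73.6]
force: [-0.1, 0.1, -0.1]
grip_width: 0.0646
grasp_force: 0.0
time_s: 4.2
tool_pos: [0.4846, -0.3213, 0.0243]
tool_rot: [180.0, -0.0, 73.5]
force: [0.2, -0.2, 0.9]
grip_width: 0.0349
grasp_force: 0.0
4.2 [ 0.4846 -0.3213  0.0243] [ 1.7999e+02 -1.0000e-02  7.3540e+01] F [ 0.2 -0.2  0.9] w 0.0349 gf 0.0 q [ -3.8  24.8  41.9 106.2 -19.7  56.4  30.1]
blue 64280 mid [ 505.6 -241.6] size [ 96.4 139. ] ang 73.9 z [ 0.5  2.1 37.5]
lip 5808 mid [ 520.  -203.4] size [ 67.3 202.6] ang 87.7 z [-1.7 -0.1  1.9]
```

View pics/w3.png

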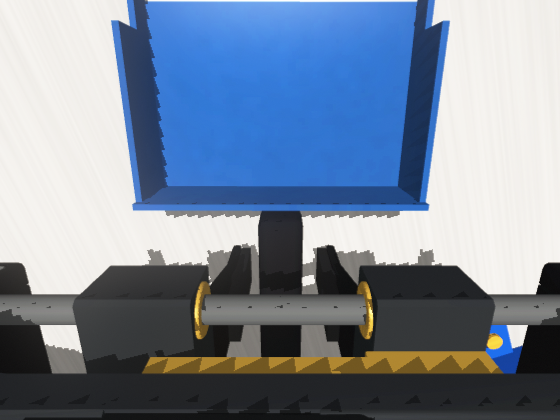

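The fingers straddle the handle (px 260–302) and are nearly centred, with the pan ahead. I'll keep closing.

```bash
python3 -m creep '{"translation":[[0,0,0],[0,0,0],[0,0,0],[0,0,0]],"turn":[[0,0,0],[0,0,0],[0,0,0],[0,0,0]],"grip":[0.1,0.1,0.1,0.1]}' 45
python3 - <<'E'
from meas import *
st()
c=cam('wrist'); P=pts(c);M=masks(c['frame'])
x,y,z=[P[...,i] for i in range(3)]; s=(c['z_map']>0)&M['blue']&(x<.62)&(y>-.3)&(z>.03)
o=env.get_obs(); a=np.radians(o['tool_rot'][2]); D=P[...,:2]-np.array(o['tool_pos'][:2])
fw=D@[np.cos(a),np.sin(a)]; sd=D@[np.sin(a),-np.cos(a)]
print('walls fw',np.percentile(fw[s],[.5,5,95,99.5]),'side',np.percentile(sd[s],[.5,99.5]))
b=s&(abs(sd)<.05); X=np.c_[sd[b],fw[b]]; print('back wall slope',np.polyfit(X[:,0],X[:,1],1), np.percentile(fw[b],[2,98]))
fl=(c['z_map']>0)&M['blue']&(z<.01)&(abs(sd)<.05)&(fw>.045)&(fw<.125); A=np.c_[sd[fl],fw[fl],np.ones(fl.sum())]; print('floor plane',np.linalg.lstsq(A,z[fl],rcond=None)[0])
E
```

```text
time_s: 4.75
tool_pos: [0.4843, -0.3213, 0.0241]
tool_rot: [-180.0, -0.0, 73.5]
force: [-1.9, 0.6, 1.3]
grip_width: 0.0199
grasp_force: 45.0
4.75 [ 0.4843 -0.3213  0.0241] [-1.7998e+02 -1.0000e-02  7.3540e+01] F [-1.9  0.6  1.3] w 0.0199 gf 44.973436798900366 q [ -3.8  24.8  41.9 106.3 -19.6  56.4  30.1]
walls fw [0.03526339 0.03601288 0.10982708 0.11486666] side [-0.07044739  0.06750808]
back wall slope [0.00751995 0.03761677] [0.03538053 0.03890273]
floor plane [-0.00069979  0.00023243  0.00174203]
```

```bash
python3 plan.py 5 .5376 -.1809 .034 180 0 86
```

```text
4.8 [ 0.4843 -0.3213  0.0241] [-1.7998e+02 -1.0000e-02  7.3540e+01] F [-1.6  0.7  1.3] w 0.0195 gf 44.973403718322515 q [ -3.8  24.8  41.9 106.3 -19.6  56.4  30.1]
[0.374, 0.028, -0.025] [-0.0, -0.0, -0.014]
[0.373, 0.045, -0.025] [-0.0, -0.0, -0.014]
[0.37, 0.061, -0.025] [-0.0, -0.0, -0.014]
[0.367, 0.077, -0.025] [-0.0, -0.0, -0.014]
[0.364, 0.093, -0.025] [-0.0, -0.0, -0.014]
```

```bash
python3 -m creep '{"translation":[[0,0,-0.13],[0.37,0.03,0],[0.37,0.045,0],[0.37,0.06,0],[0.37,0.08,0]],"turn":[[0,0,0],[0,0,-0.014],[0,0,-0.014],[0,0,-0.014],[0,0,-0.014]],"grip":[0.1,0.1,0.1,0.1,0.1]}' 45
python3 -m creep '{"translation":[[0.36,0.09,0],[0,0,0],[0,0,0]],"turn":[[0,0,-0.014],[0,0,0],[0,0,0]],"grip":[0.1,0.1,0.1]}'; 
python3 - <<'E'
from meas import *
st()
c=cam('wrist');save(c,'w4.png'); P=pts(c);M=masks(c['frame'])
x,y,z=[P[...,i] for i in range(3)]; o=env.get_obs(); a=np.radians(o['tool_rot'][2]); D=P[...,:2]-np.array(o['tool_pos'][:2])
fw=D@[np.cos(a),np.sin(a)]; sd=D@[np.sin(a),-np.cos(a)]; ok=c['z_map']>0
b=ok&M['blue']&(z>.03)&(abs(sd)<.05)&(fw<.05); print('back',np.polyfit(sd[b],fw[b],1))
fl=ok&M['blue']&(z<.03)&(abs(sd)<.05)&(fw>.045)&(fw<.14); A=np.c_[sd[fl],fw[fl],np.ones(fl.sum())]; print('floor plane',np.linalg.lstsq(A,z[fl],rcond=None)[0])
r=ok&(z>.036)&(z<.05)&(fw>.22)&(fw<.33)&(abs(sd)<.12)
for q in np.arange(-.08,.09,.04):
    k=r&(abs(sd-q)<.01); print('rail',q,k.sum(),np.percentile(fw[k],[5,95]) if k.any() else '')
print('rail sd',np.percentile(sd[r],[1,99]) if r.any() else '')
for n in('yellow','green'):
    m=ok&M[n]&(y<.14); print(n,m.sum(),fw[m].mean(),np.percentile(sd[m],[1,99]))
E
```

```text
time_s: 5.42
tool_pos: [0.5279, -0.2086, 0.035]
tool_rot: [179.9, 0.0, 83.7]
force: [-0.2, -0.3, -2.5]
grip_width: 0.0199
grasp_force: 45.0
time_s: 5.8
tool_pos: [0.5375, -0.1825, 0.0348]
tool_rot: [180.0, 0.0, 86.1]
force: [0.6, -0.7, -3.1]
grip_width: 0.0198
grasp_force: 45.0
5.8 [ 0.5375 -0.1825  0.0348] [1.7998e+02 5.0000e-02 8.6100e+01] F [ 0.6 -0.7 -3.1] w 0.0198 gf 44.97288960032165 q [-16.1  21.1  37.8 107.7 -15.3  56.3  24.6]
back [0.00753011 0.03856752]
floor plane [ 0.00028717 -0.0053234   0.01252059]
rail -0.08 0 
rail -0.04 0 
rail 0.0 0 
rail 0.039999999999999994 0 
rail 0.08 0 
rail sd 
yellow 54 0.033469308336717005 [-0.01480074  0.01409745]<stdin>:13: RuntimeWarning: Mean of empty slice.
  ret = ret.dtype.type(ret / rcount)
Traceback (most recent call last):
IndexError: index -1 is out of bounds for axis 0 with size 0
```

View pics/w4.png

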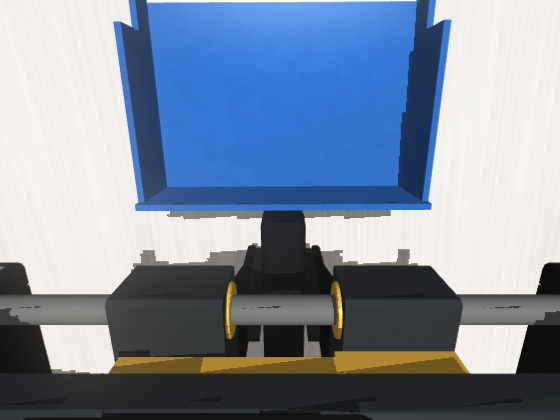

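The scoop is held level in the gripper. The lip and tubes are beyond the top edge of the picture. I'll lower it to the counter.

```bash
python3 -m creep '{"translation":[[0,0,0.1],[0,0,0.04],[0,0,0]],"turn":[[0,0,0],[0,0,0],[0,0,0]],"grip":[0.1,0.1,0.1]}'; 
python3 - <<'E'
from meas import *
st()
c=cam('side');save(c,'s5.png');P=pts(c);M=masks(c['frame'])
x,y,z=[P[...,i] for i in range(3)];f=c['frame'].astype(int)
l=(c['z_map']>0)&(abs(x-.55)<.068)&(y>-.15)&(y<0)&(f.min(-1)>215); fit('lip',P[l])
cv2.imwrite('pics/s5c.png',cv2.resize(cv2.imread('pics/s5.png')[170:370,150:430],None,fx=2.5,fy=2.5))
E
```

```text
time_s: 6.22
tool_pos: [0.5369, -0.1827, 0.0239]
tool_rot: [-179.9, -0.0, 86.0]
force: [-3.4, -0.3, 5.6]
grip_width: 0.0198
grasp_force: 45.0
6.225 [ 0.5369 -0.1827  0.0239] [-1.7993e+02 -1.0000e-02  8.6030e+01] F [-3.4 -0.3  5.6] w 0.0198 gf 44.97691051103175 q [-15.6  22.   37.5 108.1 -16.1  55.2  25.2]
lip few 0
```

View pics/s5c.png

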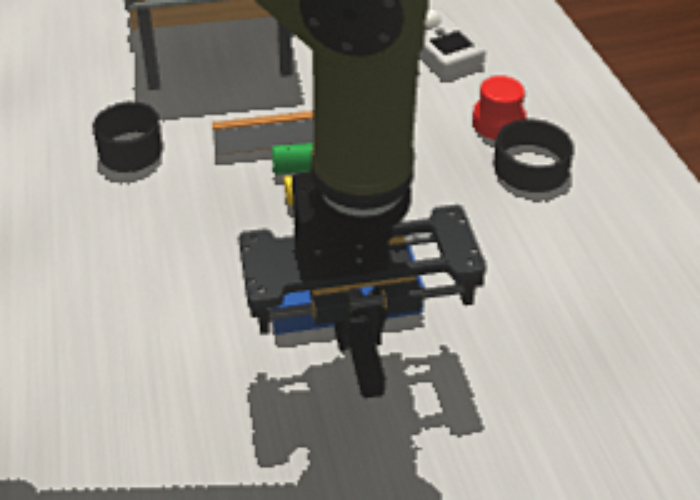

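```bash
python3 -m creep '{"translation":[[0.16,0,0],[0.16,0,0],[0.16,0,0],[0.16,0,0],[0.16,0,0]],"turn":[[0,0,0],[0,0,0],[0,0,0],[0,0,0],[0,0,0]],"grip":[0.1,0.1,0.1,0.1,0.1]}';python3 -m creep '{"translation":[[0.12,0,0],[0.12,0,0],[0.12,0,0],[0.1,0,0],[0.0,0,0]],"turn":[[0,0,0],[0,0,0],[0,0,0],[0,0,0],[0,0,0]],"grip":[0.1,0.1,0.1,0.1,0.1]}'
cat > look.py <<'E'
from meas import *
import sys
st()
c=cam('wrist');save(c,sys.argv[1]); P=pts(c);M=masks(c['frame'])
x,y,z=[P[...,i] for i in range(3)]; o=env.get_obs(); ok=c['z_map']>0
Rt=R.from_euler('xyz',o['tool_rot'],degrees=True); D=(P-np.array(o['tool_pos']))@Rt.as_matrix()
fw,sd,up=D[...,0],D[...,1],-D[...,2]
b=ok&M['blue']&(abs(sd)<.06)&(fw<.05)&(fw>.03); print('back wall',np.percentile(fw[b],[5,95]) if b.any() else '')
for n in('yellow','green'):
    m=ok&M[n]; q=m.sum()
    if q>20:
        print(n,q,'scoop y',np.round(np.percentile(fw[m],[2,50,98])-.09,4),'x',np.round(np.percentile(sd[m],[2,98])+.0015,3),'z above tcp',np.round(np.percentile(up[m],[2,98]),4))
E
python3 look.py w6.png
```

```text
time_s: 6.9
tool_pos: [0.5427, -0.1179, 0.0241]
tool_rot: [179.9, 0.1, 86.2]
force: [-0.1, -5.9, 5.3]
grip_width: 0.0196
grasp_force: 45.0
time_s: 7.52
tool_pos: [0.5452, -0.0801, 0.024]
tool_rot: [179.9, -0.0, 86.2]
force: [0.6, -2.6, 6.0]
grip_width: 0.0197
grasp_force: 45.0
7.525 [ 0.5452 -0.0801  0.024 ] [179.92  -0.    86.22] F [ 0.6 -2.6  6. ] w 0.0197 gf 44.98921352438629 q [-25.4  19.6  35.8 110.5 -14.   54.2  13.4]
back wall [0.0365399  0.04875256]
yellow 2382 scoop y [0.0304 0.0321 0.0344] x [-0.033  0.025] z above tcp [-0.0068  0.0037]
```

```bash
python3 -m creep '{"translation":[[0.1,0,0],[0.1,0,0],[0.1,0,0],[0.06,0,0],[0,0,0]],"turn":[[0,0,0],[0,0,0],[0,0,0],[0,0,0],[0,0,0]],"grip":[0.1,0.1,0.1,0.1,0.1]}'; python3 look.py w7.png
```

```text
time_s: 8.2
tool_pos: [0.547, -0.0523, 0.0241]
tool_rot: [179.9, 0.0, 86.2]
force: [-0.3, -4.4, 5.5]
grip_width: 0.0198
grasp_force: 45.0
8.2 [ 0.547  -0.0523  0.0241] [1.7992e+02 4.0000e-02 8.6180e+01] F [-0.3 -4.4  5.5] w 0.0198 gf 44.988915687426925 q [-27.9  19.3  35.3 110.7 -13.6  54.1  10. ]
back wall [0.03650985 0.04874639]
yellow 10726 scoop y [0.0036 0.0171 0.032 ] x [-0.033  0.025] z above tcp [-0.003   0.0099]
```

View pics/w7.png

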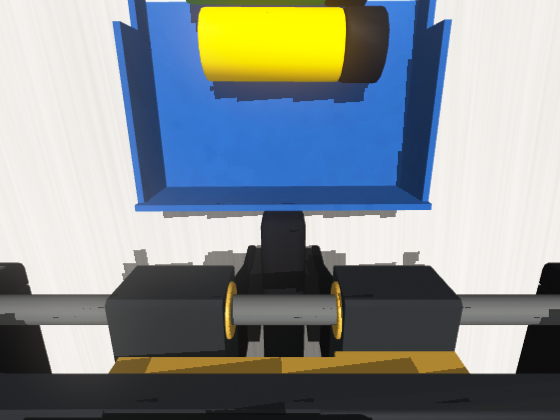

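The yellow tube lies in the pan (px 290,45), with green right behind it at the top edge. About 11 mm remain to the rail.

```bash
python3 -m creep '{"translation":[[0.06,0,0],[0.06,0,0],[0,0,0],[0,0,0]],"turn":[[0,0,0],[0,0,0],[0,0,0],[0,0,0]],"grip":[0.1,0.1,0.1,0.1]}'; python3 look.py w8.png
```

```text
time_s: 8.75
tool_pos: [0.5476, -0.043, 0.0241]
tool_rot: [179.9, 0.0, 86.2]
force: [0.0, -4.0, 6.7]
grip_width: 0.0195
grasp_force: 45.0
8.75 [ 0.5476 -0.043   0.0241] [1.7992e+02 5.0000e-02 8.6150e+01] F [ 0.  -4.   6.7] w 0.0195 gf 44.98842654749751 q [-28.7  19.2  35.1 110.7 -13.5  54.1   8.9]
back wall [0.03653043 0.048729  ]
yellow 10106 scoop y [-0.0053  0.0087  0.0231] x [-0.033  0.025] z above tcp [-0.0043  0.0098]
green 2612 scoop y [0.0272 0.0309 0.0336] x [-0.041  0.018] z above tcp [-0.0024  0.007 ]
```

```bash
python3 -m creep '{"translation":[[-0.02,0,0],[-0.03,0,0],[-0.02,0,0],[0,0,0],[0,0,0]],"turn":[[0,0.022,0],[0,0.022,0],[0,0.02,0],[0,0,0],[0,0,0]],"grip":[0.1,0.1,0.1,0.1,0.1]}'; python3 look.py w9.png
```

```text
time_s: 9.43
tool_pos: [0.5461, -0.0467, 0.0223]
tool_rot: [-179.9, -11.5, 86.2]
force: [-0.2, 0.6, -3.1]
grip_width: 0.0195
grasp_force: 45.0
9.425 [ 0.5461 -0.0467  0.0223] [-179.91  -11.51   86.21] F [-0.2  0.6 -3.1] w 0.0195 gf 44.997163228690624 q [-18.   20.3  32.1 110.1 -26.4  57.5  24.3]
back wall [0.0357672 0.0466565]
yellow 7828 scoop y [-0.0498 -0.0335 -0.0213] x [-0.033  0.025] z above tcp [-0.0038  0.0087]
green 8410 scoop y [-0.0163 -0.0029  0.0098] x [-0.041  0.018] z above tcp [-0.0021  0.0083]
```

View pics/w9.png

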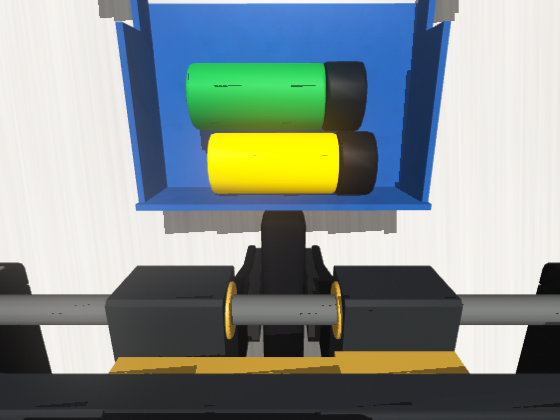

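Both tubes sit against the back wall (yellow px (293,163), green (277,97)). Lifting.

```bash
python3 plan.py 1 .54 -.06 .222 180 -11.5 86; sed -i 's/^st()$//' look.py; python3 -m creep '{"translation":[[-0.04,0,-0.2],[0.04,0,-0.35],[0.07,0,-0.45],[0.07,0,-0.45],[0.07,0,-0.45]],"turn":[[0,0,0],[0,0,0],[0,0,0],[0,0,0],[0,0,0]],"grip":[0.1,0.1,0.1,0.1,0.1]}';python3 -m creep '{"translation":[[0.05,0,-0.3],[0.03,0,-0.2],[0,0,0],[0,0,0]],"turn":[[0,0,0],[0,0,0],[0,0,0],[0,0,0]],"grip":[0.1,0.1,0.1,0.1]}'; python3 look.py w10.png;python3 plan.py 10 .475 .115 .235 180 -10 86
```

```text
9.475 [ 0.5463 -0.0464  0.0225] [-179.94  -11.52   86.25] F [ 0.7  0.6 -3.5] w 0.0193 gf 44.99687824398279 q [-18.   20.3  32.1 110.  -26.4  57.5  24.3]
[0.327, -0.07, -2.478] [-0.001, -0.0, 0.001]
time_s: 10.1
tool_pos: [0.5457, -0.0623, 0.1777]
tool_rot: [179.9, -11.5, 86.2]
force: [1.0, 0.3, -3.7]
grip_width: 0.0195
grasp_force: 45.0
time_s: 10.6
tool_pos: [0.5449, -0.0636, 0.2147]
tool_rot: [-179.9, -11.5, 86.1]
force: [-0.1, -1.0, -2.9]
grip_width: 0.0194
grasp_force: 45.0
back wall [0.03604716 0.04668984]
yellow 7813 scoop y [-0.0495 -0.0333 -0.021 ] x [-0.033  0.025] z above tcp [-0.0034  0.009 ]
green 8397 scoop y [-0.016  -0.0025  0.0101] x [-0.041  0.018] z above tcp [-0.0016  0.0087]
10.65 [ 0.5447 -0.0636  0.2144] [-179.86  -11.51   86.12] F [-0.1 -0.  -3.3] w 0.0195 gf 44.99685935676098 q [-20.8   8.2  35.6  98.9 -16.5  77.3  14.9]
[0.218, -0.102, 0.018] [-0.0, -0.001, 0.0]
[0.218, -0.102, 0.018] [-0.0, -0.001, 0.0]
[0.218, -0.102, 0.017] [-0.0, -0.001, 0.0]
[0.218, -0.102, 0.016] [-0.0, -0.001, 0.0]
[0.218, -0.102, 0.016] [-0.0, -0.001, 0.0]
[0.218, -0.102, 0.015] [-0.0, -0.001, 0.0]
[0.218, -0.102, 0.015] [-0.0, -0.001, 0.0]
[0.218, -0.102, 0.014] [-0.0, -0.001, 0.0]
[0.218, -0.102, 0.013] [-0.0, -0.001, 0.0]
[0.218, -0.102, 0.013] [-0.0, -0.001, 0.0]
```

```bash
python3 -m creep '{"translation":[[0.12,-0.05,0.01],[0.2,-0.1,0.01],[0.24,-0.11,0.02],[0.24,-0.11,0.02],[0.24,-0.11,0.02]],"turn":[[0,0,0],[0,0,0],[0,0,0],[0,0,0],[0,0,0]],"grip":[0.1,0.1,0.1,0.1,0.1]}';python3 -m creep '{"translation":[[0.24,-0.11,0.02],[0.24,-0.11,0.02],[0.24,-0.11,0.02],[0.2,-0.1,0.01],[0.12,-0.05,0.01]],"turn":[[0,0,0],[0,0,0],[0,0,0],[0,0,0],[0,0,0]],"grip":[0.1,0.1,0.1,0.1,0.1]}'; python3 -m creep '{"translation":[[0.05,0,0]],"turn":[[0,0,0]],"grip":[0.1]}'; python3 look.py w11.png
python3 plan.py 5 .475 .137 .225 180 0 86
python3 - <<'E'
from meas import *
# chute vs scoop in the side view
c=cam('top');save(c,'t11.png');P=pts(c);x,y,z=[P[...,i] for i in range(3)];ok=c['z_map']>0
d=np.load('top0.npz');Q=d['P']
for yy in(.235,.26,.29,.32):
    s=(abs(Q[...,1]-yy)<.012)&(Q[...,2]>.06)&(Q[...,0]>.35)&(Q[...,0]<.65)
    zz=Q[s]; w=zz[zz[:,2]>zz[:,2].mean()+.02]; print(yy,'walls x',np.round(np.sort(w[:,0])[[0,-1]],3), 'front', )
s=(abs(Q[...,0]-.48)<.05)&(Q[...,2]>.1)&(Q[...,2]<.14)&(Q[...,1]>.15)&(Q[...,1]<.3); print('chute top edge y',np.percentile(Q[s][:,1],[1,3]))
E
```

```text
time_s: 11.28
tool_pos: [0.5118, 0.0228, 0.2256]
tool_rot: [-179.9, -11.5, 86.2]
force: [0.4, -0.4, -3.7]
grip_width: 0.0197
grasp_force: 45.0
time_s: 11.9
tool_pos: [0.479, 0.108, 0.2361]
tool_rot: [-179.9, -11.5, 86.2]
force: [0.5, 0.1, -3.5]
grip_width: 0.0198
grasp_force: 45.0
time_s: 12.02
tool_pos: [0.4798, 0.1111, 0.237]
tool_rot: [-180.0, -11.5, 86.2]
force: [0.4, -0.0, -4.3]
grip_width: 0.0196
grasp_force: 45.0
back wall [0.03585147 0.04664687]
yellow 7855 scoop y [-0.0498 -0.0334 -0.0212] x [-0.034  0.025] z above tcp [-0.0039  0.0087]
green 8377 scoop y [-0.0162 -0.0027  0.0099] x [-0.041  0.018] z above tcp [-0.002   0.0083]
12.075 [0.4802 0.1112 0.2372] [-179.99  -11.53   86.19] F [-0.2  0.3 -4. ] w 0.0193 gf 44.997126711532474 q [-33.2  -4.1  24.5 106.9  -9.9  74.5 -10.1]
[0.056, -0.017, 0.043] [-0.0, -0.013, 0.0]
[0.058, -0.017, 0.04] [-0.0, -0.013, 0.0]
[0.059, -0.017, 0.038] [-0.0, -0.013, 0.0]
[0.061, -0.017, 0.035] [-0.0, -0.013, 0.0]
[0.062, -0.017, 0.033] [-0.0, -0.013, 0.0]
0.235 walls x [0.575 0.58 ] front
0.26 walls x [0.382 0.581] front
0.29 walls x [0.385 0.585] front
0.32 walls x [0.387 0.585] front
chute top edge y [0.22686778 0.22976718]
```

```bash
python3 plan.py 5 .4725 .112 .158 180 -4 86; python3 -m creep '{"translation":[[0.04,-0.02,0.2],[0.04,-0.02,0.2],[0.03,-0.02,0.2],[0.03,-0.02,0.2],[0.02,-0.01,0.2]],"turn":[[0,-0.004,0],[0,-0.008,0],[0,-0.01,0],[0,-0.01,0],[0,-0.01,0]],"grip":[0.1,0.1,0.1,0.1,0.1]}'; python3 -m creep '{"translation":[[0,0,0]],"turn":[[0,0,0]],"grip":[0.1]}'>/dev/null; python3 look.py w12.png; python3 plan.py 6 .4745 .141 .219 180 28 86
python3 -c "
from h import *
c=cam('side');save(c,'s12.png');a=cv2.imread('pics/s12.png')[90:290,140:400];b=cv2.imread('pics/w12.png')
cv2.imwrite('pics/sw12.png',np.hstack([cv2.resize(a,(400,308)),cv2.resize(b,(400,308))]))"
```

```text
12.125 [0.4804 0.1105 0.2371] [180.   -11.51  86.15] F [-0.8  0.4 -3.5] w 0.0194 gf 44.99683789908886 q [-33.2  -4.1  24.5 106.9  -9.9  74.5 -10.1]
[-0.037, -0.02, 0.194] [-0.0, -0.008, 0.0]
[-0.032, -0.02, 0.195] [-0.0, -0.008, 0.0]
[-0.027, -0.02, 0.196] [-0.0, -0.008, 0.0]
[-0.022, -0.02, 0.197] [-0.0, -0.008, 0.0]
[-0.017, -0.02, 0.197] [-0.0, -0.008, 0.0]
time_s: 12.75
tool_pos: [0.4746, 0.1366, 0.1591]
tool_rot: [-180.0, -3.8, 86.2]
force: [-0.5, -0.7, -3.7]
grip_width: 0.0197
grasp_force: 45.0
back wall [0.03646027 0.04673477]
yellow 7943 scoop y [-0.0502 -0.0329 -0.0206] x [-0.034  0.025] z above tcp [-0.0053  0.0078]
green 8632 scoop y [-0.016  -0.0025  0.0106] x [-0.042  0.017] z above tcp [-0.0029  0.0074]
12.925 [0.4745 0.1363 0.1597] [-179.94   -3.91   86.19] F [ 0.2 -0.1 -3.8] w 0.0195 gf 44.99694535508752 q [-36.6   0.4  20.4 111.3  -4.2  67.1 -18.4]
[0.018, -0.001, -0.123] [-0.0, -0.03, 0.0]
[0.007, -0.001, -0.124] [-0.0, -0.03, 0.0]
[-0.005, -0.001, -0.124] [-0.0, -0.03, 0.0]
[-0.016, -0.001, -0.123] [-0.0, -0.03, 0.0]
[-0.028, -0.001, -0.121] [-0.0, -0.03, 0.0]
[-0.039, -0.001, -0.118] [-0.0, -0.03, 0.0]
```

View pics/sw12.png

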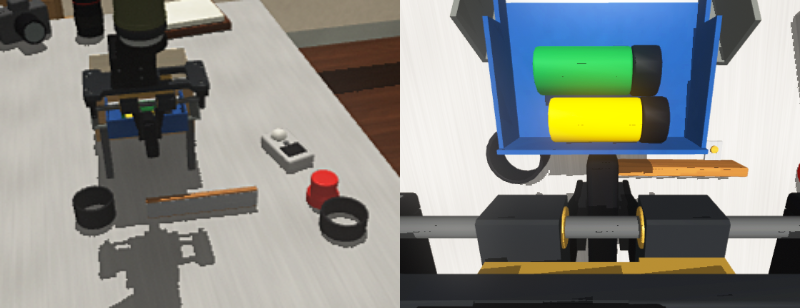

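The pan is centred between the chute's side walls (px 455–510 and 715–760 on the right half) and both tubes are still in place. Tip about the lip.

```bash
python3 -m creep '{"translation":[[0.04,0,-0.1],[0.03,0,-0.1],[0.02,0,-0.1],[0.0,0,-0.1],[-0.01,0,-0.1]],"turn":[[0,-0.03,0],[0,-0.03,0],[0,-0.03,0],[0,-0.03,0],[0,-0.03,0]],"grip":[0.1,0.1,0.1,0.1,0.1]}'; python3 -m creep '{"translation":[[-0.03,0,-0.1],[0,0,0],[0,0,0],[0,0,0],[0,0,0]],"turn":[[0,-0.03,0],[0,0,0],[0,0,0],[0,0,0],[0,0,0]],"grip":[0.1,0.1,0.1,0.1,0.1]}'; python3 look.py w13.png;python3 -c "
from h import *
st();c=cam('side');save(c,'s13.png');t=cam('top');save(t,'t13.png')
cv2.imwrite('pics/sw13.png',np.hstack([cv2.resize(a,(400,308)) for a in (cv2.imread('pics/w13.png'),cv2.imread('pics/t13.png')[170:280,110:253])]))"
```

```text
time_s: 13.6
tool_pos: [0.4766, 0.1474, 0.2015]
tool_rot: [179.8, 23.0, 86.0]
force: [-0.4, -1.0, -2.0]
grip_width: 0.0197
grasp_force: 45.0
time_s: 14.22
tool_pos: [0.4758, 0.1473, 0.2086]
tool_rot: [180.0, 28.4, 86.0]
force: [-0.0, 0.1, -2.0]
grip_width: 0.0194
grasp_force: 45.0
back wall [0.03648686 0.04855886]
14.275 [0.4758 0.1474 0.2085] [179.97  28.38  86.06] F [-0.1 -0.2 -1.9] w 0.0197 gf 44.996990310028195 q [-47.7  12.4  13.3  97.7  19.1  88.5 -41.8]
```

View pics/sw13.png

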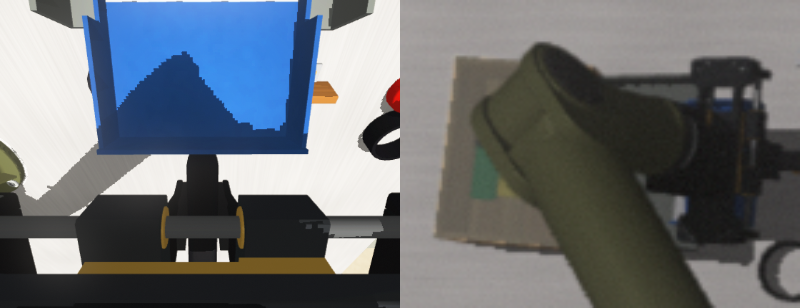

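The pan is empty. Green and yellow show through the bin's cover (right half, px (485,170) and (505,180)), and the wrist load dropped by 1.8 N. I'll retreat and level the scoop.

```bash
python3 -m creep '{"translation":[[-0.2,0,-0.3],[-0.3,0,-0.2],[-0.4,0,-0.1],[-0.4,0,0],[-0.4,0,0]],"turn":[[0,0.015,0],[0,0.03,0],[0,0.03,0],[0,0.03,0],[0,0.03,0]],"grip":[0.1,0.1,0.1,0.1,0.1]}'; python3 -m creep '{"translation":[[-0.4,0,0],[-0.4,0,0]],"turn":[[0,0.023,0],[0,0,0]],"grip":[0.1,0.1]}'>/dev/null;python3 plan.py 8 .5 -.3 .10 180 0 86
```

```text
time_s: 15.0
tool_pos: [0.4684, 0.04, 0.295]
tool_rot: [179.9, 3.9, 86.2]
force: [0.8, -0.1, -2.3]
grip_width: 0.0197
grasp_force: 45.0
15.25 [ 0.4637 -0.0259  0.297 ] [ 1.7992e+02 -6.0000e-02  8.5910e+01] F [-0.6 -0.1 -1.8] w 0.0196 gf 44.99807747080922 q [-31.9  -8.1  28.8 102.3   3.8  84.7  -7.7]
[-0.423, 0.087, 0.307] [0.0, -0.0, -0.0]
[-0.423, 0.087, 0.308] [0.0, -0.0, -0.0]
[-0.423, 0.087, 0.308] [0.0, -0.0, -0.0]
[-0.423, 0.087, 0.308] [0.0, -0.0, -0.0]
[-0.423, 0.087, 0.308] [0.0, -0.0, -0.0]
[-0.423, 0.087, 0.308] [0.0, -0.0, -0.0]
[-0.423, 0.087, 0.308] [0.0, -0.0, -0.0]
[-0.423, 0.086, 0.308] [0.0, -0.0, -0.0]
```

```bash
python3 -m creep '{"translation":[[-0.42,0.09,0.2],[-0.42,0.09,0.3],[-0.42,0.09,0.3],[-0.42,0.09,0.3],[-0.42,0.09,0.3]],"turn":[[0,0,0],[0,0,0],[0,0,0],[0,0,0],[0,0,0]],"grip":[0.1,0.1,0.1,0.1,0.1]}'; python3 -m creep '{"translation":[[-0.42,0.09,0.3],[-0.42,0.09,0.3],[-0.42,0.09,0.3],[0,0,0],[0,0,0]],"turn":[[0,0,0],[0,0,0],[0,0,0],[0,0,0],[0,0,0]],"grip":[0.1,0.1,0.1,0.1,0.1]}' >/dev/null; python3 look.py w14.png; python3 plan.py 1 .5 -.3 .025 180 0 86
```

```text
time_s: 15.88
tool_pos: [0.4886, -0.1937, 0.1837]
tool_rot: [180.0, -0.0, 86.2]
force: [0.4, 1.6, -2.7]
grip_width: 0.0195
grasp_force: 45.0
back wall [0.03616534 0.04868884]
yellow 29 scoop y [-0.0616 -0.0597 -0.0552] x [-0.014 -0.013] z above tcp [0.0885 0.0912]
16.55 [ 0.5041 -0.2936  0.1128] [ 1.7996e+02 -4.0000e-02  8.6210e+01] F [ 0.4  0.3 -2.4] w 0.0197 gf 44.99926295131445 q [-10.5  18.6  45.4 102.  -14.5  65.4  35.7]
[-0.083, -0.046, 1.098] [0.0, -0.0, 0.001]
```

```bash
python3 -m creep '{"translation":[[0,0,0.4],[0,0,0.35],[0,0,0.2],[0,0,0.12],[0,0,0.02]],"turn":[[0,0,0],[0,0,0],[0,0,0],[0,0,0],[0,0,0]],"grip":[0.1,0.1,0.1,0.1,0.1]}'; python3 -m creep '{"translation":[[0,0,0],[0,0,0]],"turn":[[0,0,0],[0,0,0]],"grip":[0.1,0.1]}'
```

```text
time_s: 17.18
tool_pos: [0.504, -0.2942, 0.0254]
tool_rot: [180.0, -0.0, 86.2]
force: [0.2, 0.6, -0.9]
grip_width: 0.0198
grasp_force: 45.0
time_s: 17.42
tool_pos: [0.5041, -0.2949, 0.0259]
tool_rot: [179.9, 0.0, 86.1]
force: [-1.1, 1.0, -0.2]
grip_width: 0.0196
grasp_force: 45.0
```

```bash
python3 -m creep '{"translation":[[0,0,0.015],[0,0,0],[0,0,0],[0,0,0],[0,0,0]],"turn":[[0,0,0],[0,0,0],[0,0,0],[0,0,0],[0,0,0]],"grip":[0.1,0.1,1,1,1]}'; python3 -m creep '{"translation":[[0,0,0],[0,0,0],[0,0,0],[0,0,0],[0,0,0]],"turn":[[0,0,0],[0,0,0],[0,0,0],[0,0,0],[0,0,0]],"grip":[1,1,1,1,1]}'
```

```text
time_s: 18.05
tool_pos: [0.5035, -0.2943, 0.0238]
tool_rot: [-180.0, -0.0, 86.2]
force: [0.1, -0.2, 0.0]
grip_width: 0.0419
grasp_force: 0.0
time_s: 18.68
tool_pos: [0.5035, -0.2946, 0.0239]
tool_rot: [180.0, -0.0, 86.1]
force: [0.5, -0.2, 0.1]
grip_width: 0.0848
grasp_force: 0.0
```

```bash
python3 -m creep '{"translation":[[0,0,-0.3],[0,0,-0.5],[0,0,-0.6],[0,0,-0.6],[0,0,-0.3]],"turn":[[0,0,0],[0,0,0],[0,0,0],[0,0,0],[0,0,0]],"grip":[1,1,1,1,1]}'; python3 -m creep '{"translation":[[0,0,0],[0,0,0],[0,0,0]],"turn":[[0,0,0],[0,0,0],[0,0,0]],"grip":[1,1,1]}' >/dev/null
python3 - <<'E'
from meas import *
st(); w=cam('wrist');save(w,'w15.png');t=cam('top');save(t,'t15.png')
cv2.imwrite('pics/e15.png',np.hstack([cv2.resize(cv2.imread('pics/w15.png'),(400,308)),cv2.resize(cv2.imread('pics/t15.png')[120:290,110:331],(400,308))]))
P=pts(w);M=masks(w['frame']);fl=(w['z_map']>0)&M['blue']&(P[...,2]<.009)&(P[...,0]<.57)&(P[...,0]>.46)&(P[...,1]<-.165)&(P[...,1]>-.245)
A=np.c_[P[fl][:,:2],np.ones(fl.sum())];print(np.linalg.lstsq(A,P[fl][:,2],rcond=None)[0],P[fl][:,2].mean())
P=pts(t);M=masks(t['frame'])
for k in('yellow','green'): m=M[k]&(P[...,1]>.3); print(k,m.sum(),P[m].mean(0) if m.any() else '')
for n,(a,b) in dict(hS=(.364,.132),hN=(.771,.005),red=(.772,.088)).items():
    m=(abs(P[...,0]-a)<.06)&(abs(P[...,1]-b)<.045)&(P[...,2]>.02); fit(n,P[m])
E
```

```text
time_s: 19.3
tool_pos: [0.5044, -0.2954, 0.2109]
tool_rot: [179.8, 0.0, 86.1]
force: [0.9, -0.4, -1.0]
grip_width: 0.087
grasp_force: 0.0
19.675 [ 0.5028 -0.2941  0.2064] [-1.7986e+02 -4.0000e-02  8.6140e+01] F [-1.4  1.1 -0.1] w 0.0871 gf 0.0 q [-12.9  13.6  47.5  95.7 -10.3  75.4  32.6]
[-0.0012149   0.00097204  0.00255749] 0.0017337047500741438
yellow 0 
green 0 
hS 108 mid [363.6 139.9] size [65.8 70.3] ang 0.1 z [22.1 40.1 50. ]
hN 152 mid [782.7   8.8] size [75.9 81.3] ang 89.9 z [20.7 31.  39.1]
red 226 mid [773.8  76.2] size [53.2 71.4] ang 5.3 z [20.8 47.4 57.3]
```

View pics/e15.png

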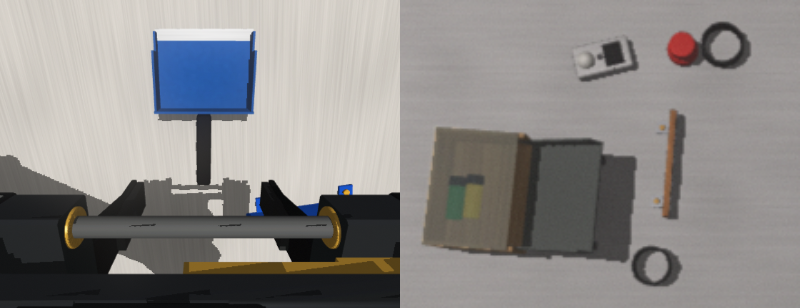

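The scoop lies flat and released (left half). Both tubes rest in the bin side by side (right half, px (457,200) and (474,200)). The bystanders have not moved.

```bash
python3 -c "
from cell import env
print(env.sign_off())"
```

```text
the job is handed in; nothing more can be done
None
```

Job handed in at about 20 s of the 61 s allowed: both tubes are in the bin, the empty scoop lies level and released on the counter, and the bystanders have not moved; the sign-off returned no verdict.

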